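# Press a cork underside onto a coaster and hold the press shut

### The job

The glued cork disc lies ready on the coaster in the green hand press. Turn the press's black handwheel clockwise (seen from above) until its white pointer lines up with the red mark, then flip the red safety catch right over to its far side, clear of the lever, and then take the lever by its crossbar and pull it all the way towards the robot, and finish while still gripping and holding it there so that the pad keeps pressing the cork. Leave the other things on the table where they are.

Things in the scene. Friction and masses are not known exactly. Their poses are not given: they have to be found in the camera images.
- press: green hand press fixed to the table, base 220 x 460 x 15 mm. Origin: underside, below the lever pivot; its x points away from the robot, y left, z up (yaw up to 0.3 rad either way). Lever housing: x -67 to +48, y -50 to +50, flat top 100 mm high. Wheel axis at y = -150. A beam (top 98 mm high) runs to y = +235; ram and coaster at y = +150; ram head 149 mm high, sinks as the lever is pulled
- wheel (a joint): handwheel angle in rad, 0 to 5.2 (stops), grows clockwise seen from above; starts between 0 and 0.5. It stays where it is left (friction about 0.12 Nm). At 0 the pointer points to the press's -x.
- wheel_grip (a point): on the vertical wheel axis at gripping height, 96 mm above the table: middle of the upper part of the round aluminium hub, 46 mm diameter, hub from 66 to 112 mm above the table. Below it is the black disc, 110 mm diameter, top 66 mm above the table; a round aluminium scale plate, 150 mm diameter, lies under that.
- wheel_pointer (a point): outer end of the white pointer line on the handwheel's disc, 58 mm from the wheel axis, turns with the wheel
- red_mark (a point): the red mark on the scale plate at the wheel's edge, 58 mm from the wheel axis; reached by turning the wheel clockwise, at a wheel angle between 2.6 and 3.8 rad, different each time
- catch (a joint): red safety catch, rad, 0 to 1.55 (stops): flap 61 (along press x) x 60 x 5 mm hinged along press x on the housing. At 0 it leans 0.6 rad from upright to press -y, across the slot, blocking the lever; upright at 0.6; at 1.55 it leans 0.95 rad to +y. Starts 0 to 0.1, stays where put (about 1 N at its edge). Counts as flipped beyond 1.1
- catch_hinge (a point): middle of the catch's hinge line, 105 mm above the table, 24.5 mm to the -x and 25 mm to the +y of the press's origin
- catch_edge (a point): middle of the catch's free edge, 58 mm from the hinge line
- lever (a joint): lever angle in rad, 0 (leaning 0.35 rad away, the press's +x) to 0.7 (leaning 0.35 rad to the press's -x, on its stop). A spring returns it when let go. Pulling takes about 4 N at first and 13 N at the end, where the pad meets the cork from about 0.55 rad on.
- lever_pivot (a point): the lever's pivot, 85 mm above the table; its axis is the press's y axis
- lever_bar: black crossbar at the lever's top, a freely turning round grip 16 mm in diameter and 90 mm long along the press's y; origin at its centre, 130 mm from the pivot, 207 mm above the table at both ends of the travel and 215 mm midway. The steel arm below it is 14 mm square.
- pad: round sprung pressing pad under the ram, 60 mm diameter; origin: centre of its rubber underside, 20 mm above the cork at rest
- work_coaster: beech coaster, 95 mm diameter, 10 mm thick, with the 88 mm cork disc (3 mm) on top, lying between three pins in the press; origin: centre of its underside
- ashtray: black ceramic ashtray, 116 mm diameter, 33 mm high, origin under its centre; leave alone
- strainer_bowl: steel tea strainer bowl, 90 mm diameter, 45 mm high, origin under its centre; leave alone
- beech_coaster: round beech coaster, 95 mm diameter, 10 mm thick, origin under its centre, carries the cup; leave alone
- amber_cup: amber glass cup, 68 mm diameter, 85 mm high, origin under its centre; leave alone
- coaster_stack: stack of coasters, 95 mm diameter, 40 mm high, origin under its centre; leave alone
- sugar_jar: white sugar jar, 76 mm diameter, 100 mm high, origin under its centre; leave alone
- tea_tin: red tea tin, 80 mm diameter, 130 mm high, origin under its centre; leave alone
Not all that is in view belongs to the job. What is shaped like the work_coaster but orange is not meant.

How it is judged (in metres and radians):
On the way, in this order (a step that is already met when the one before it is completed fails the run):
1. the handwheel's pointer is at the red mark (horizontal distance between wheel_pointer and red_mark below 0.009 m), for 0.2 s.
2. the safety catch is flipped over (value of joint catch above 1.1 rad and horizontal distance between wheel_pointer and red_mark below 0.01 m), for 0.2 s.
3. the lever is pulled all the way, the pad presses the cork (value of joint lever above 0.62 rad and contact force between pad and work_coaster above 3 N), for 0.2 s.
At the end, for the whole second after the job is handed in: Fingers still hold the crossbar (over 3 N): lever past 0.62 of 0.70 rad and still, pad pressing the cork with over 3 N, catch past 1.1 rad, wheel pointer within 10 mm of the red mark, everything else in place (all of step 2 and all of step 3 and velocity of joint lever below 0.1 rad/s and contact force between the fingers and lever_bar above 3 N); the arm keeps its last pose, push and grip.
It fails at once if the lever is forced while the catch still blocks it (value of joint lever above 0.2 rad and value of joint catch below 0.25 rad).
It fails at once if a bystander is pushed away (distance of any of ashtray, strainer_bowl, beech_coaster, amber_cup, coaster_stack, sugar_jar, tea_tin from where it was at the start of the episode above 0.03 m).
It fails at once if the coaster is knocked out of its place in the press (distance of work_coaster from where it was at the start of the episode above 0.015 m).
It also fails if it takes over 61 s, if anything falls off the work surface, if the arm or the gripper's body presses on something with over 40 N, if the wrist force passes 120 N, or if a joint passes its speed limit or range.

### The arm

A 7-joint arm with a two-finger parallel gripper is mounted at the origin on the work surface. World frame = base frame: x ahead of the robot, y to its left, z up, the work surface at z = 0. Lengths are in mm, angles in rad, forces in N, time in s.
With the tool pointing down it reaches from about 425 to 875 mm from the base axis. Payload 9.9 kg.
Tool frame: the origin (TCP) lies midway between the tips of the shut fingers; the grasp point (between the pads) lies 19 mm behind it (arm.grip_point_offset is the x of the grasp point in the tool frame, in mm); x points along the fingers, z is the direction in which the jaws open and shut, and the axes are right-handed (so a half turn about x gives the same grasp; the last joint's range is limited). The gripper opens to 85 mm and grips with 20 to 120 N. Pads are 22 mm wide; open, the fingers measure 114 mm over their backs; the gripper's body (76 mm by 85 mm) begins 54 mm behind the grasp point. The pads swing forward as they close: fully open they stand 13 mm farther back than shut.
Start: joints at [-1.184, 0.576, 0.025, 1.437, -0.015, 1.129, -0.057], TCP at [306.173, 601.57, 231.289] pointing down, gripper open.
Joint ranges: [-2.76, 2.76], [-0.34, 2.15], [-1.52, 1.57], [0.19, 2.46], [-1.09, 4.23], [0.17, 1.99], [-2.82, 2.82]. Speed limits (rad/s): [2.22, 2.22, 3.01, 3.01, 3.14, 3.14, 3.14].

### API

Orientations are given as a unit quaternion [x, y, z, w].
In Python, from workcell import arm gives the robot as it stands. Calls block until the motion is done:
- arm.movep(position, orientation): joint-space move of the TCP to a pose.
- arm.move_linear(position, speed=150, ori=None, force_limit=None): straight line of the TCP; ori=None keeps the orientation; speed is the mean speed in mm/s. With force_limit (N) it stops when the force on the tool has changed by that much, and returns True; else False.
- arm.goto_joints(angles): joint-space move.
- arm.let_go() and arm.grab(): open the fingers fully, or close them until they stop; the grip force is fixed at half the most.
- arm.hold(seconds).
- arm.ik(position, orientation): joint angles nearest the present ones, or None.
- arm.capture(name): name is "scene" or "top" or "wrist"; returns a dict with "frame" (384x512x3 uint8, blue, green, red), "fov_y" (degrees; the focal length in pixels is half the picture's height over the tangent of half this angle, whatever the lens; pixels are square), "cx", "cy" (the principal point, pixels), "extrinsics" (4x4, takes a point from world to camera coordinates). Camera axes: x right, y up, looking along -z (the intrinsics and any distortion apply to the point x, -y, -z); pixel columns grow to the right and rows downward; lengths in mm; the calibration is good to about 2 mm. The wrist camera is an equidistant fisheye: a pixel r from the principal point sees the ray r / f radians off the axis. A picture is of the moment at which its call begins. There is no depth.
A pose or a line that the arm cannot do raises arm.MotionError and nothing moves.
- arm.finish_job(): hands the job in, once; it reports no verdict.
Readings, each from a call of its own:
- arm.read_time_s(): time.
- arm.read_joints(): joint angles.
- arm.read_dq(): joint speeds.
- arm.read_joint_torque(): joint torques, N m.
- arm.read_tool_pos(): TCP position.
- arm.read_eef_rot(): TCP orientation.
- arm.read_ft_force(): force on the tool from outside, world axes, zero at the start.
- arm.read_moment(): the same for the moment, N m.
- arm.read_opening(): finger opening in mm.
Only numpy, scipy, OpenCV 4.12 (cv2) and the standard library are available. Lean on these libraries where they do the work, as an engineer would, in place of code of your own. Each camera call takes 0.05 s, during which the arm holds its last target.

## Working session

There is one attempt and no reset: what is moved stays moved. The work goes in short steps, each a Python script; the robot and the scene stay as the last script left them, time stands still between calls to the robot, and variables do not carry over. Pictures are saved under pics/ and viewed, and the job is handed in when it is done.

```bash
mkdir -p pics; ls; python3 - <<'E'
from workcell import arm
import cv2
for n in ("scene","top","wrist"):
    c=arm.capture(n); cv2.imwrite(f"pics/{n}0.png",c["frame"]); print(n,c["fov_y"],c["cx"],c["cy"],c["extrinsics"].round(3).tolist() if hasattr(c["extrinsics"],'round') else c["extrinsics"], [k for k in c])
print(arm.read_eef_rot(),arm.read_tool_pos(),arm.read_time_s(),arm.grip_point_offset)
E
```

```text
pics
scene 49.41112010245729 252.09862401153075 186.02218915336437 [[-0.507, 0.862, -0.018, 297.483], [-0.689, -0.392, 0.609, 334.294], [0.518, 0.321, 0.793, -1948.345], [0.0, 0.0, 0.0, 1.0]] ['frame', 'fov_y', 'cx', 'cy', 'extrinsics']
top 54.37387237566387 261.26947639851807 188.24243512304892 [[-0.008, -1.0, 0.003, 14.278], [0.995, -0.007, 0.1, -592.468], [-0.1, 0.004, 0.995, -1623.142], [0.0, 0.0, 0.0, 1.0]] ['frame', 'fov_y', 'cx', 'cy', 'extrinsics']
wrist 65.70646984690485 257.5364590021735 191.7949007379498 [[0.452, 0.892, -0.002, -675.079], [-0.845, 0.428, -0.322, 42.993], [-0.286, 0.147, 0.947, -381.896], [0.0, 0.0, 0.0, 1.0]] ['frame', 'fov_y', 'cx', 'cy', 'extrinsics']
[-0.36985357  0.60318617  0.36934388  0.60246152] [306.0345768  601.27455604 230.63800353] 0.15 -18.700000000000003
```

View pics/scene0.png

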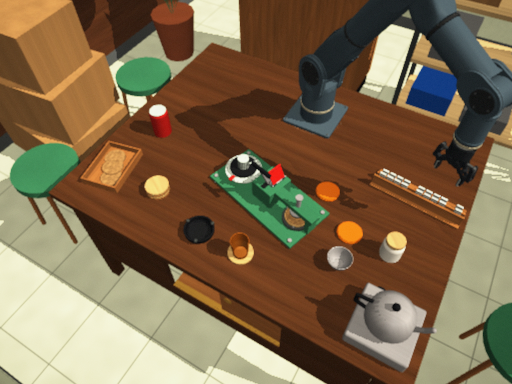

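View pics/top0.png

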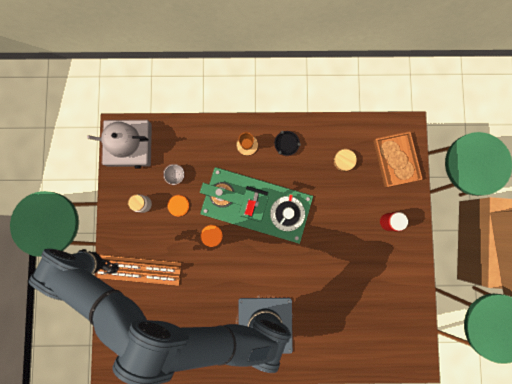

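View pics/wrist0.png

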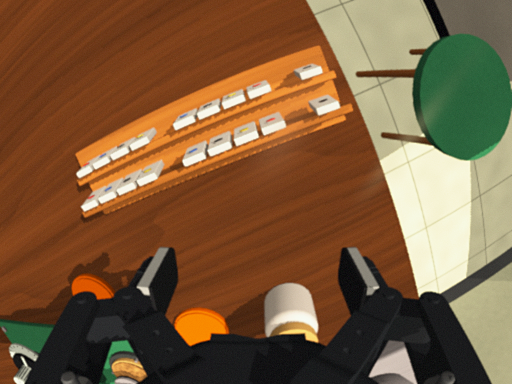

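The scene view shows the green press at about (270,195), with the wheel at (243,167) and the red catch at (277,175). In the top view the press is at about (255,207), the wheel at (288,213) and the catch at (250,208). Orange discs, which are decoys, are at (211,236) and (178,205) there. Next I'll crop closer.

```bash
cat > h.py <<'E'
import numpy as np, cv2
from workcell import arm
from scipy.spatial.transform import Rotation as R
def foc(c): return c["frame"].shape[0]/2/np.tan(np.radians(c["fov_y"])/2)
def ray(c,px,fish=False):
    f=foc(c); E=np.array(c["extrinsics"]); u=np.array([px[0]-c["cx"],px[1]-c["cy"]])
    if fish:
        r=np.hypot(*u); th=r/f; d=np.array([np.sin(th)*u[0]/r,-np.sin(th)*u[1]/r,-np.cos(th)])
    else: d=np.array([u[0]/f,-u[1]/f,-1.])
    Rm=E[:3,:3]; return -Rm.T@E[:3,3], Rm.T@d/np.linalg.norm(d)
def onz(c,px,z,fish=False):
    o,d=ray(c,px,fish); return o+d*(z-o[2])/d[2]
def proj(c,p,fish=False):
    f=foc(c);E=np.array(c["extrinsics"]); q=E[:3,:3]@np.array(p,float)+E[:3,3]
    v=np.array([q[0],-q[1]]);w=-q[2]
    if fish:
        r=np.hypot(*v); return np.array([c["cx"],c["cy"]])+f*np.arctan2(r,w)*v/r
    return np.array([c["cx"],c["cy"]])+f*v/w
def tri(c1,p1,c2,p2,f1=False,f2=False):
    o1,d1=ray(c1,p1,f1);o2,d2=ray(c2,p2,f2)
    A=np.stack([d1,-d2],1);s=np.linalg.lstsq(A,o2-o1,rcond=None)[0]
    a=o1+s[0]*d1;b=o2+s[1]*d2;return (a+b)/2,np.linalg.norm(a-b)
E
python3 - <<'E'
from h import *
import pickle
cs={n:arm.capture(n) for n in("scene","top")}
pickle.dump(cs,open("c0.pkl","wb"))
c=cs["top"]["frame"][160:250,190:325]; cv2.imwrite("pics/topcrop.png",cv2.resize(c,None,fx=5.9,fy=5.9,interpolation=cv2.INTER_CUBIC))
c=cs["scene"]["frame"][145:250,200:335]; cv2.imwrite("pics/scenecrop.png",cv2.resize(c,None,fx=5.6,fy=5.6,interpolation=cv2.INTER_CUBIC))
t=cs["top"]["frame"]; hsv=cv2.cvtColor(t,cv2.COLOR_BGR2HSV)
m=cv2.inRange(hsv,(50,100,40),(85,255,255)); n,l,s,ce=cv2.connectedComponentsWithStats(m)
for i in range(1,n):
    if s[i,4]>200: print(s[i],ce[i])
i=[i for i in range(1,n) if 200<ce[i][0]<310 and s[i,4]>500][0]
r=cv2.minAreaRect(np.argwhere(l==i)[:,::-1].astype(np.float32)); print(r); b=cv2.boxPoints(r)
P=[onz(cs["top"],p,15) for p in b]
for p,q in zip(b,P): print(p,q.round(1))
for k in range(4): print(np.linalg.norm(P[k]-P[k-1]), np.arctan2(*(P[k]-P[k-1])[[1,0]]))
print(np.mean(P,0))
E
```

```text
[ 446  133   65   62 3181] [478.40616158 163.53159384]
[ 201  168  112   75 3133] [249.61155442 203.17012448]
[  10  192   68   65 3257] [ 43.34540989 222.61344796]
[ 465  294   47   69 2634] [491.0770691  327.03378891]
((253.3772430419922, 203.91644287109375), (108.91514587402344, 48.33380889892578), 16.42218780517578)
[194.309   211.70158] [491.7 307.3  15. ]
[207.97359 165.33958] [699.  248.1  15. ]
[312.4455 196.1313] [ 557.1 -217.8   15. ]
[298.78088 242.4933 ] [ 353.  -153.3   15. ]
481.04884354404794 1.278295754678861
215.57299714312788 -0.27784916632183176
487.1181878686055 -1.8665387572107084
213.99046033994244 2.8355001685646477
[525.21277425  46.05593682  15.        ]
```

View pics/topcrop.png

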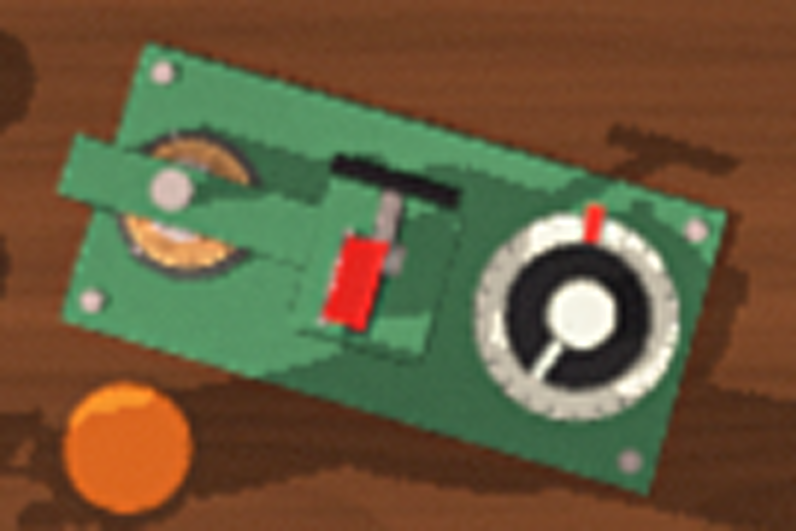

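View pics/scenecrop.png

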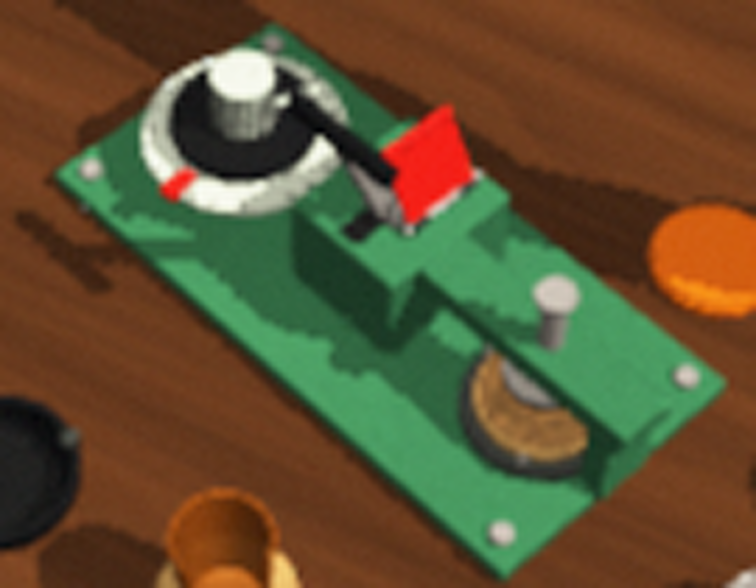

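```bash
python3 - <<'E'
from h import *
import pickle
cs=pickle.load(open("c0.pkl","rb"))
T=lambda p:np.array(p)/5.9+[190,160]-0.4; S=lambda p:np.array(p)/5.6+[200,145]-0.4
c=cs["top"];s=cs["scene"]
print("corners",[onz(c,T(p),15)[:2].round(1) for p in [(148,42),(727,210),(650,495),(63,322)]])
print("corners scene",[onz(s,S(p),15)[:2].round(1) for p in [(722,382),(505,578),(57,175),(275,25)]])
print("bolts",[onz(c,T(p),18)[:2].round(1) for p in [(162,72),(696,231),(630,461),(91,300)]])
print("hub",onz(c,T((583,313)),112),onz(s,S((243,73)),112))
print("ram",onz(c,T((171,189)),149),onz(s,S((556,293)),149))
print("bar",onz(c,T((396,181)),210), onz(s,S((343,133)),210))
print("mark",onz(c,T((594,224)),52), onz(s,S((180,184)),52))
print("pointer tip",onz(c,T((541,375)),66))
E
```

```text
corners [array([692.6, 218. ]), array([ 561.2, -219.6]), array([ 348.6, -157.6]), array([480.6, 280.7])]
corners scene [array([487.4, 280.3]), array([695.7, 221.7]), array([ 561.3, -216.6]), array([ 354.4, -153.5])]
bolts [array([669. , 206.9]), array([ 545.3, -195.5]), array([ 374. , -142.8]), array([496.8, 259.4])]
hub [ 481.07657789 -102.30301973  112.        ] [ 480.28845408 -102.11200808  112.        ]
ram [567.88129694 185.28740961 149.        ] [568.2571465  184.00640312 149.        ]
bar [566.52486441  28.58043504 210.        ] [564.63880592  27.08935006 210.        ]
mark [ 548.6191537  -115.95989104   52.        ] [ 547.8917304  -115.95275351   52.        ]
pointer tip [437.93474546 -74.63042408  66.        ]
```

```bash
cat >> h.py <<'E'
YAW=-0.294; O=np.array([524.4,41.2])
def W(x,y,z):
    c,s=np.cos(YAW),np.sin(YAW); return np.array([O[0]+c*x-s*y,O[1]+s*x+c*y,z])
def down(phi):
    x=np.array([0,0,-1.]);z=np.array([np.cos(phi),np.sin(phi),0]);y=np.cross(z,x)
    return R.from_matrix(np.stack([x,y,z],1)).as_quat()
def save(n,name,crop=None,k=1):
    c=arm.capture(n); f=c["frame"]
    if crop: f=f[crop[1]:crop[3],crop[0]:crop[2]]
    cv2.imwrite("pics/"+name,cv2.resize(f,None,fx=k,fy=k,interpolation=cv2.INTER_CUBIC)); return c
E
python3 - <<'E'
from h import *
p=[480.7,-102.2,77]
for phi in np.arange(-3.1,3.2,0.4):
    q=arm.ik(p,down(phi)); q2=arm.ik([480.7,-102.2,220],down(phi)); print(round(phi,2),None if q is None else np.round(q,2), None if q2 is None else np.round(q2,2))
M=R.from_quat(arm.read_eef_rot()).as_matrix(); print(M.round(2))
c=arm.capture("wrist");E=np.array(c["extrinsics"]); print("cam in tool", M.T@(-E[:3,:3].T@E[:3,3]-arm.read_tool_pos()), (M.T@E[:3,:3].T).round(2))
E
```

```text
-3.1 [-0.53  0.84  1.13  2.11 -1.03  0.91 -1.88] [-0.67  0.69  1.36  1.95 -0.75  1.15 -2.1 ]
-2.7 [-0.53  0.84  1.13  2.11 -1.03  0.91 -1.48] [-0.67  0.69  1.36  1.95 -0.75  1.15 -1.7 ]
-2.3 [-0.53  0.84  1.13  2.11 -1.03  0.91 -1.08] [-0.67  0.69  1.36  1.95 -0.75  1.15 -1.3 ]
-1.9 [-0.25  0.59  0.55  2.11 -0.55  0.59 -1.21] [-0.61  0.55  1.15  1.95 -0.59  1.03 -1.09]
-1.5 [-0.23  0.58  0.52  2.11 -0.53  0.58 -0.83] [-0.52  0.46  0.94  1.95 -0.45  0.96 -0.87]
-1.1 [-0.2   0.57  0.47  2.1  -0.47  0.57 -0.49] [-0.46  0.42  0.83  1.94 -0.39  0.94 -0.54]
-0.7 [-0.16  0.56  0.41  2.1  -0.42  0.56 -0.15] [-0.4   0.4   0.73  1.94 -0.33  0.92 -0.21]
-0.3 [-0.12  0.55  0.35  2.1  -0.35  0.54  0.19] [-0.34  0.37  0.64  1.94 -0.28  0.91  0.13]
0.1 [-0.08  0.54  0.29  2.1  -0.29  0.54  0.52] [-0.28  0.36  0.54  1.94 -0.23  0.91  0.48]
0.5 [-0.04  0.53  0.22  2.1  -0.22  0.53  0.85] [-0.22  0.35  0.46  1.94 -0.19  0.9   0.83]
0.9 [ 0.01  0.53  0.15  2.1  -0.15  0.53  1.17] [-0.19  0.34  0.41  1.94 -0.17  0.9   1.21]
1.3 [ 0.06  0.52  0.09  2.1  -0.09  0.53  1.5 ] [-0.14  0.33  0.35  1.93 -0.14  0.9   1.58]
1.7 [ 0.1   0.52  0.01  2.09 -0.01  0.53  1.83] [-0.1   0.33  0.28  1.93 -0.12  0.9   1.95]
2.1 [ 0.17  0.52 -0.08  2.09  0.08  0.53  2.13] [-0.02  0.32  0.18  1.93 -0.07  0.9   2.3 ]
2.5 [ 0.24  0.52 -0.19  2.09  0.18  0.55  2.43] [ 0.06  0.32  0.07  1.93 -0.03  0.9   2.65]
2.9 [ 0.32  0.53 -0.3   2.09  0.28  0.56  2.72] [-0.67  0.69  1.36  1.95 -0.75  1.15 -2.38]
[[-0.   -0.89  0.45]
 [-0.    0.45  0.89]
 [-1.   -0.   -0.  ]]
cam in tool [-143.70428365   83.16567866    0.70380757] [[ 0.    0.32 -0.95]
 [ 0.    0.95  0.32]
 [ 1.   -0.   -0.  ]]
```

Candidates in the top view: the wheel is at (288,213), and nothing else looks like it. The catch is the red flap at (250,208); the red tin at (397,221) and the red mark at (290,198) are not it. The cork disc in the press is at about (221,195), and the orange discs at (211,236) and (178,205) are ruled out. The hub-to-ram distance measures 300 mm, as specified. Moving above the wheel now for a close look.

```bash
python3 - <<'E'
from h import *
p=arm.read_tool_pos()
arm.move_linear([p[0],p[1],330],speed=250)
arm.movep([480.7,-102.2,260],down(2.6))
print(arm.read_joints().round(2),arm.read_time_s(),arm.read_tool_pos())
c=save("wrist","w1.png",k=1.5)
import pickle; pickle.dump(c,open("w1.pkl","wb"))
print(proj(c,[480.7,-102.2,112],True),proj(c,W(0,-150,66),True))
E
```

```text
[ 0.97  0.51 -1.29  1.84  0.53  1.2   2.11] 3.4167 [ 480.93445485 -101.53496243  260.0666654 ]
[256.91587085 175.35646198] [256.77537314 164.77370145]
```

View pics/w1.png

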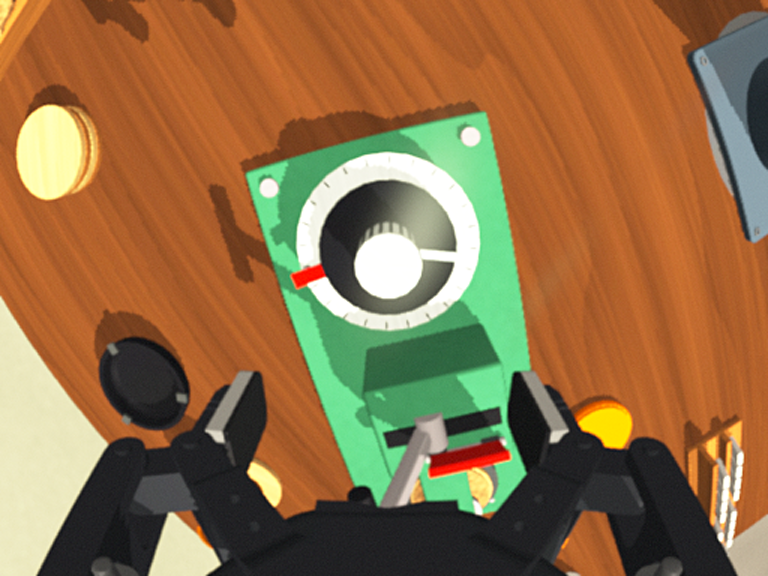

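The wrist view shows the hub top at (388,265), the white pointer tip at (458,257) and the red mark at (308,276), all in 1.5x pixels.

```bash
python3 - <<'E'
from h import *
import pickle
c=pickle.load(open("w1.pkl","rb")); f=c["frame"]
hsv=cv2.cvtColor(f,cv2.COLOR_BGR2HSV)
m=((hsv[...,0]<8)|(hsv[...,0]>172))&(hsv[...,1]>170)&(hsv[...,2]>120)
n,l,s,ce=cv2.connectedComponentsWithStats(m.astype(np.uint8))
for i in range(1,n):
    if s[i,4]>20: print("red",s[i],ce[i], onz(c,ce[i],52,True))
hub=onz(c,(258.7,176.8),112,True);print("hub",hub)
tip=onz(c,(305.0,171.6),66,True);print("tip",tip, np.linalg.norm(tip-hub))
mk=[ce[i] for i in range(1,n) if s[i,4]>20 and ce[i][0]<230][0]
H=np.array([480.7,-102.2])
for h in (hub[:2],H):
  for zm in (20,50,62):
    mp=onz(c,mk,zm,True)
    a=mp[:2]-h; b=tip[:2]-h
    th=lambda v:(np.pi-(np.arctan2(v[1],v[0])-YAW))%(2*np.pi)
    print(zm,np.hypot(*a),"mark",th(a),"ptr",th(b))
print("catch edge/bar check")
for q in [(386,437),(500,415)]:
    print(onz(c,np.array(q)/1.5,207,True))
for phi in (2.6,2.7):print(arm.ik([480.7,-102.2,77],down(phi)).round(2))
E
```

```text
red [194 176  23  16 198] [204.88888889 183.35858586] [ 550.51805771 -112.64315857   52.        ]
red [286 294  54  24 708] [311.73587571 305.44491525] [523.04474216 132.52265305  52.        ]
hub [479.92450099 -99.9544011  112.        ]
tip [436.06257097 -66.14626142  66.        ] 71.99207743312105
20 81.13608808761758 mark 2.938075742846561 ptr 0.36267165681119806
50 72.29507210170361 mark 3.0193173920733014 ptr 0.36267165681119806
62 68.91605499235753 mark 3.0575435198630987 ptr 0.36267165681119806
20 80.19011710498386 mark 2.9110574215152254 ptr 0.38541964231104275
50 71.17764667961121 mark 2.9900898607588853 ptr 0.38541964231104275
62 67.72014848307522 mark 3.0274938041730337 ptr 0.38541964231104275
catch edge/bar check
[517.23985657 -40.1346554  207.        ]
[457.07207785 -19.52876044 207.        ]
[ 0.78  0.71 -1.04  2.07  0.84  0.86  1.84]
[ 0.79  0.72 -1.07  2.07  0.85  0.88  1.92]
```

```bash
python3 - <<'E'
from h import *
p=[480.5,-101.5]
arm.move_linear([*p,77.3],speed=150,ori=down(2.6),force_limit=15) and print("contact")
print(arm.read_tool_pos().round(1),arm.read_joints().round(2))
arm.grab(); print("open",arm.read_opening(),arm.read_ft_force().round(1),arm.read_time_s())
q=arm.read_joints().copy(); q0=q[6]
for d in (0.9,1.8,2.65):
    q[6]=q0-d; arm.goto_joints(q); print(d,arm.read_time_s(),arm.read_ft_force().round(1),arm.read_moment().round(2),arm.read_opening())
arm.capture("top")
c=save("top","t2.png",(190,160,325,250),5.5)
c=save("wrist","w2.png",k=1.5)
E
```

```text
[ 480.9 -101.5   77.9] [ 0.79  0.72 -1.06  2.07  0.85  0.87  1.83]
open 44.81856835586646 [-3.2  1.  10.6] 5.2917
0.9 6.1583 [-3.4  5.4  2.8] [ 0.97  0.76 -0.1 ] 44.45433336709528
1.8 7.025 [-3.1  5.2  0.1] [ 1.39  0.48 -0.12] 44.94454963609309
2.65 7.85 [ 0.2  8.2 -3.4] [ 1.43 -0.04 -0.16] 44.713493818986116
```

View pics/w2.png

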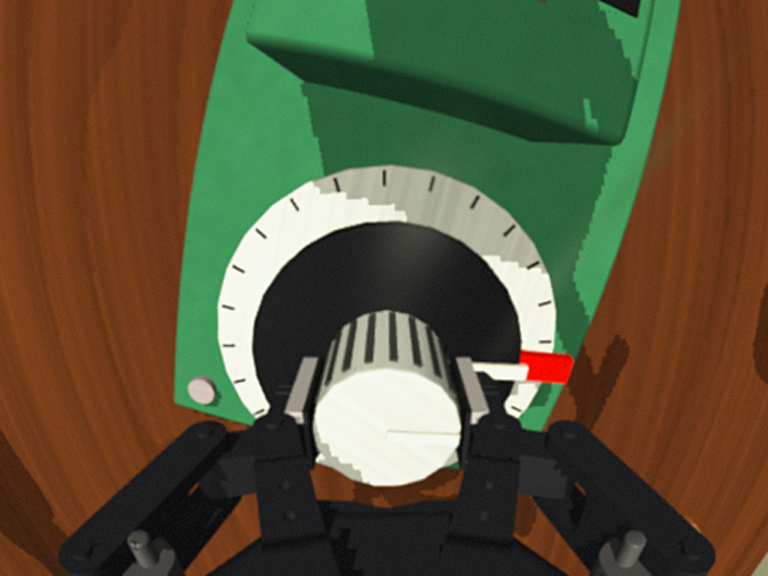

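The pointer (525,373) now meets the red mark (547,367). I'll check it in numbers.

```bash
python3 - <<'E'
from h import *
c=arm.capture("wrist"); f=c["frame"]
cv2.imwrite("pics/w2c.png",cv2.resize(f[215:280,290:400],None,fx=7,fy=7,interpolation=cv2.INTER_CUBIC))
hsv=cv2.cvtColor(f,cv2.COLOR_BGR2HSV)
m=((hsv[...,0]<8)|(hsv[...,0]>172))&(hsv[...,1]>170)&(hsv[...,2]>120)
n,l,s,ce=cv2.connectedComponentsWithStats(m.astype(np.uint8))
P=arm.read_tool_pos()
for i in range(1,n):
    if s[i,4]>20:
        print("red",s[i],ce[i])
        for z in (40,50,60):
            a=onz(c,ce[i],z,True)[:2]-P[:2]; print(z,np.hypot(*a),np.arctan2(a[1],a[0])-YAW)
for q in [(525,373),(480,367)]:
    a=onz(c,np.array(q)/1.5,66,True)[:2]-P[:2]; print("ptr",np.hypot(*a),np.arctan2(a[1],a[0])-YAW)
E
```

```text
red [346 234  37  22 603] [364.7893864  244.09784411]
40 80.44367642489564 0.01887996891810323
50 75.10770033271336 0.07823789393734287
60 70.07607936907435 0.1463904294204328
ptr 57.98274230140926 0.1340038707377523
ptr 38.045721744660625 0.16733872636301023
```

View pics/w2c.png

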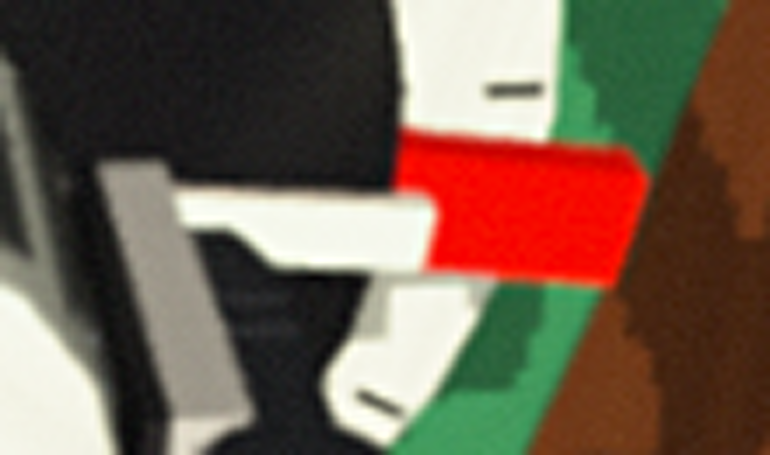

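View pics/t2.png

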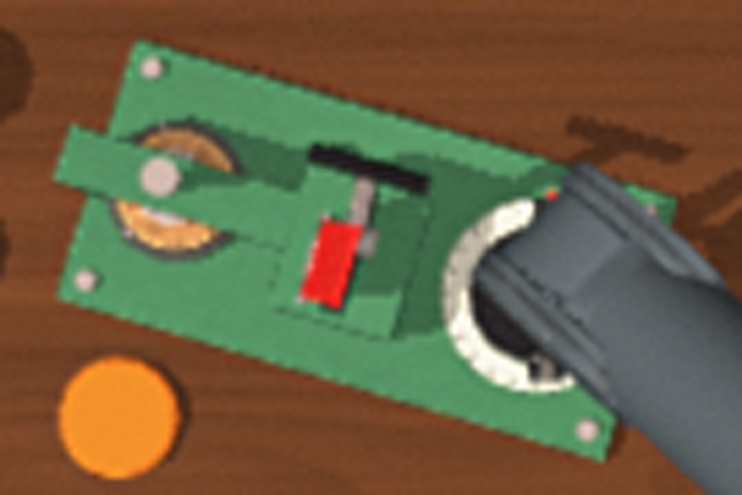

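```bash
python3 - <<'E'
from h import *
import pickle
cs=pickle.load(open("c0.pkl","rb")); w1=pickle.load(open("w1.pkl","rb")); w2=arm.capture("wrist")
pT=np.array((594,224))/5.9+[190,160]-.4; pS=np.array((180,184))/5.6+[200,145]-.4
obs={"T":(cs["top"],pT,False),"S":(cs["scene"],pS,False),"1":(w1,(204.9,183.4),True),"2":(w2,(364.8,244.1),True)}
P=arm.read_tool_pos()
for a,b in ("TS","T2","S2","12","S1"):
    A,B=obs[a],obs[b]; p,g=tri(A[0],A[1],B[0],B[1],A[2],B[2]); d=p[:2]-P[:2]
    print(a,b,p.round(1),g.round(1),np.hypot(*d).round(1),(np.arctan2(d[1],d[0])-YAW).round(3))
E
```

```text
T S [ 548.5 -115.7   52.8] 0.4 69.7 0.063
T 2 [ 550.3 -114.5   54.5] 4.5 71.2 0.085
S 2 [ 551.3 -112.8   56.8] 1.5 71.9 0.111
1 2 [ 550.7 -112.9   55. ] 2.2 71.3 0.109
S 1 [ 549.8 -113.7   55.5] 1.3 70.6 0.095
```

```bash
python3 - <<'E'
from h import *
import pickle
q=arm.read_joints().copy(); q[6]-=0.04; arm.goto_joints(q); arm.hold(0.3)
arm.let_go(); p=arm.read_tool_pos(); arm.move_linear([p[0],p[1],230],speed=200)
print(arm.read_time_s(),arm.read_joints().round(2))
c=save("wrist","w3.png",k=1.5); pickle.dump(c,open("w3.pkl","wb"))
print(proj(c,W(0,-150,112),True)*1.5,"edge",proj(c,W(-24.5,-7.8,152.9),True)*1.5,"hinge",proj(c,W(-24.5,25,105),True)*1.5)
E
```

```text
10.0417 [ 0.94  0.54 -1.26  1.89  0.57  1.14 -0.62]
[387.97918611 283.57187938] edge [399.82647777  26.12660608] hinge [408.8661808   -3.10440323]
```

View pics/w3.png

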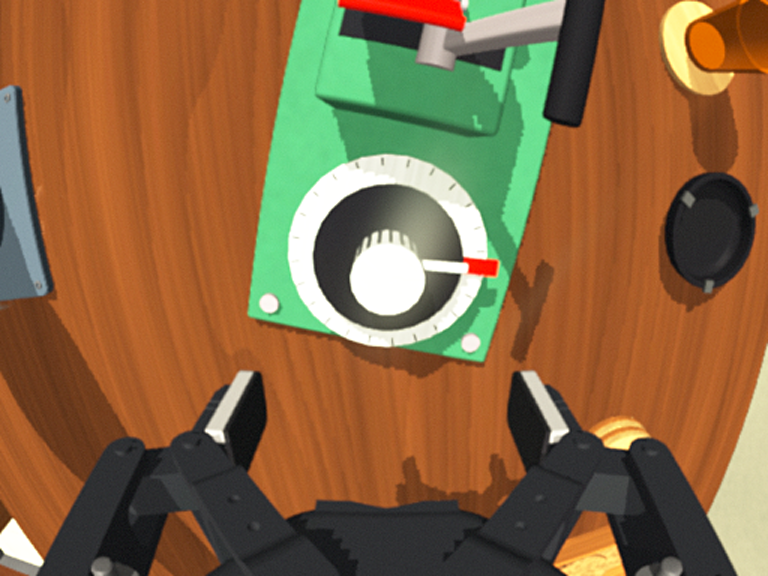

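The pointer is in line with the mark after release. The catch edge is at (403,25), against a predicted (400,26). Next, flip the catch.

```bash
python3 - <<'E'
from h import *
arm.grab()
print(arm.read_opening())
o=down(YAW)
arm.move_linear(W(-33,-60,225),speed=200,ori=o)
arm.move_linear(W(-33,-60,125),speed=200)
r=arm.move_linear(W(-33,-25,125),speed=150,force_limit=15); print(r,arm.read_ft_force().round(1))
r=arm.move_linear(W(-33,33,125),speed=80,force_limit=15); print(r,arm.read_ft_force().round(1),arm.read_tool_pos(),W(-33,33,125))
print(arm.read_time_s())
c=save("wrist","w4.png",k=1.2); save("scene","s4.png",(190,140,340,255),5)
E
```

```text
-0.22433096696109583
False [ 0.6 -1.  -1.1]
False [ 0.  -0.3  0.5] [502.45636176  82.52969805 125.04930376] [502.37878647  82.34688511 125.        ]
13.3833
```

View pics/w4.png

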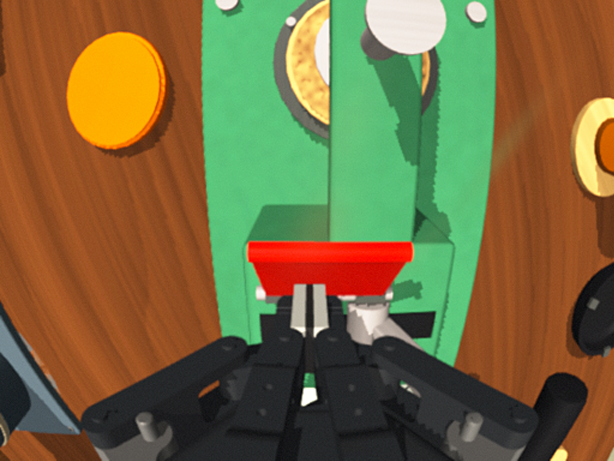

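View pics/s4.png

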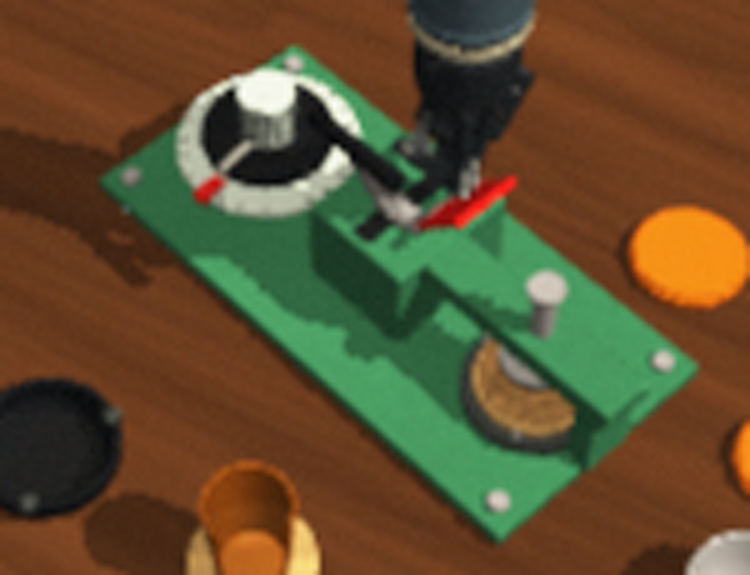

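The flap now leans to +y: its edge is at (330,250) and its hinge at (325,295) in the wrist view. I'll work out its angle.

```bash
python3 - <<'E'
from h import *
c=arm.capture("wrist")
for t in (1.0,1.1,1.2,1.3,1.4,1.5,1.55):
    a=t-0.6; print(t,(proj(c,W(-24.5,25+58*np.sin(a),105+58*np.cos(a)),True)*1.2).round(1))
print((proj(c,W(-24.5,25,105),True)*1.2).round(1))
E
```

```text
1.0 [332.8 312. ]
1.1 [332.8 296.2]
1.2 [332.7 280.3]
1.3 [332.4 264.8]
1.4 [332.1 250.1]
1.5 [331.6 236.5]
1.55 [331.3 230.2]
[325.3 294.9]
```

```bash
python3 - <<'E'
from h import *
import pickle
o=down(YAW)
arm.move_linear(W(-33,-10,125),speed=150)
arm.move_linear(W(-33,-20,270),speed=250)
arm.let_go()
arm.move_linear(W(44.6,-27,265),speed=200,ori=o)
print(arm.read_time_s(),arm.read_tool_pos().round(1),W(44.6,-27,265).round(1))
c=save("wrist","w5.png",k=1.2); pickle.dump(c,open("w5.pkl","wb"))
for y in (-45,0,45): print((proj(c,W(44.6,y,207),True)*1.2).round(1))
for t in (1.3,1.4,1.5): a=t-.6; print(t,(proj(c,W(-24.5,25+58*np.sin(a),105+58*np.cos(a)),True)*1.2).round(1))
E
```

```text
16.025 [559.3   2.6 264.6] [559.3   2.4 265. ]
[309.4 280.4]
[309.5 211.4]
[309.7 134.2]
1.3 [214.7 108.5]
1.4 [216.  102.9]
1.5 [217.3  98. ]
```

View pics/w5.png

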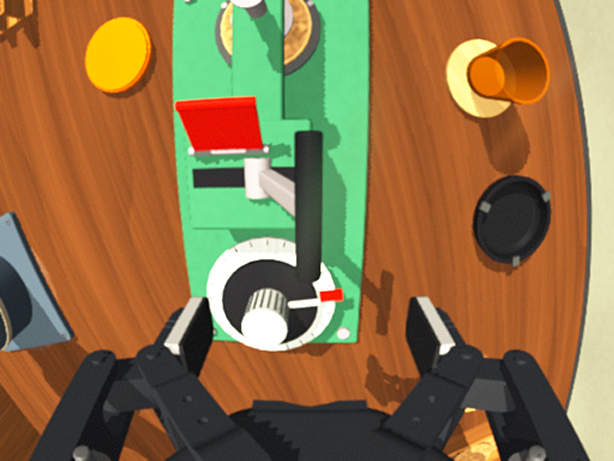

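The bar spans (309,133) to (309,281), matching the prediction exactly. The flap stays at about 1.4 rad and the pointer stays on the mark. Next, grip the bar.

```bash
python3 - <<'E'
from h import *
r=arm.move_linear(W(44.6,-27,188.5),speed=120,force_limit=12); print(r,arm.read_tool_pos().round(1))
arm.grab(); print(arm.read_opening(),arm.read_ft_force().round(1),arm.read_time_s())
c=save("wrist","w6.png",k=1.2)
E
```

```text
False [559.5   2.7 189.1]
13.98774010268912 [-2.5 -0.3  6.1] 17.525
```

View pics/w6.png

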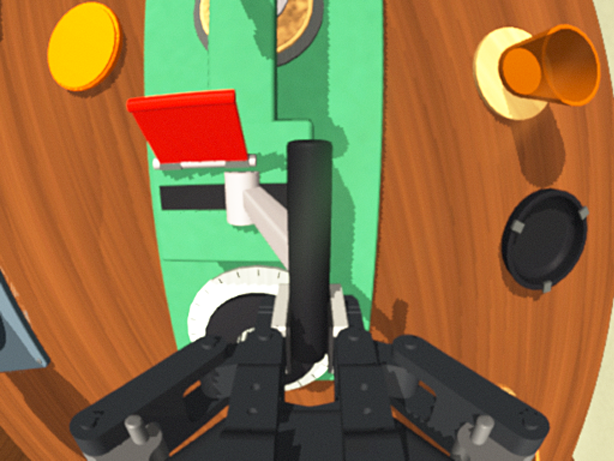

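The bar is held between both pads: opening 14 mm, bar at (309,320). Now the pull.

```bash
python3 - <<'E'
from h import *
for t in (0.1,0.2,0.3,0.4,0.5,0.6,0.65,0.69):
    a=0.35-t
    r=arm.move_linear(W(130*np.sin(a),-27,85+130*np.cos(a)-18.7),speed=90,force_limit=45)
    print(t,r,arm.read_ft_force().round(1),arm.read_opening().__round__(1),round(arm.read_time_s(),2))
    if r: break
arm.hold(0.5)
print(arm.read_tool_pos().round(1),W(130*np.sin(-.34),-27,85+130*np.cos(-.34)-18.7).round(1),arm.read_ft_force().round(1))
c=save("wrist","w7.png",k=1.2); save("scene","s7.png",(190,140,340,255),5); save("top","t7.png",(190,160,325,250),5.5)
E
```

```text
0.1 False [ 4.   0.  -1.3] 14.0 17.87
0.2 False [ 4.3 -2.4  0.8] 14.1 18.16
0.3 False [ 4.5 -2.8  3.9] 13.9 18.45
0.4 False [ 3.8 -3.2  6.3] 13.9 18.74
0.5 False [ 3.  -2.9  8.5] 14.1 19.03
0.6 False [ 3.8 -3.5 10.6] 14.2 19.32
0.65 False [ 4.2 -5.4 13.6] 14.1 19.57
0.69 False [ 3.5 -5.6 14.6] 14.4 19.82
[477.1  27.5 189.9] [475.1  27.9 188.9] [ 4.5 -5.8 14.3]
```

View pics/w7.png

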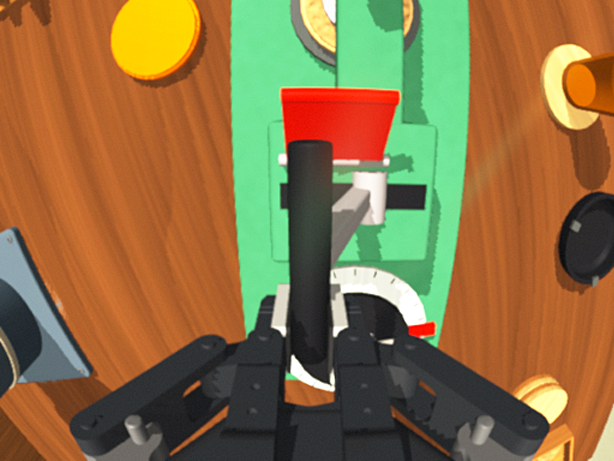

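View pics/s7.png

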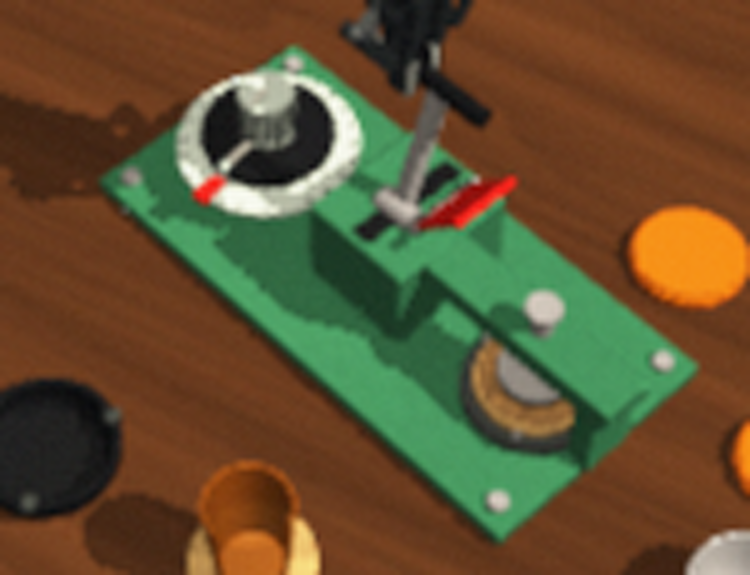

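```bash
python3 - <<'E'
from h import *
import pickle
c=arm.capture("wrist"); s=arm.capture("scene"); t0=arm.capture("top")
f=c["frame"]; 
for row in (125,135,145,150,160):
    g=f[row,220:300].max(1); d=np.where(g<70)[0]+220; print(row,d.min()*1.2,d.max()*1.2)
for t in (.6,.62,.64,.66,.68,.7):
    a=.35-t; b=lambda y:W(130*np.sin(a),y,85+130*np.cos(a))
    print(t,(proj(c,b(45),True)*1.2).round(1),(proj(c,b(20),True)*1.2).round(1),((proj(s,b(45))-[190,140])*5).round(0),((proj(t0,b(45))-[190,160])*5.5).round(0))
c5=pickle.load(open("w5.pkl","rb"))
E
```

```text
125 288.0 319.2
135 288.0 318.0
145 288.0 314.4
150 288.0 316.8
160 280.8 320.4
0.6 [336.2 147.5] [335.  217.1] [476. 122.] [276. 251.]
0.62 [328.8 147.2] [327.9 216.5] [478. 121.] [275. 254.]
0.64 [321.5 147. ] [320.9 216. ] [480. 120.] [274. 258.]
0.66 [314.3 146.7] [314.  215.4] [483. 118.] [273. 261.]
0.68 [307.2 146.5] [307.3 214.7] [485. 117.] [272. 264.]
0.7 [300.3 146.3] [300.6 214.1] [487. 116.] [271. 268.]
```

View pics/t7.png

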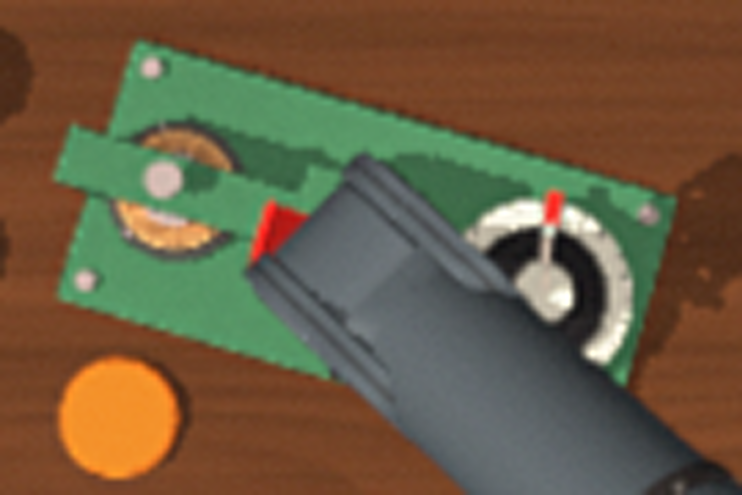

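The bar column is about 309.5, which puts the lever at about 0.67 rad. I'll add a small extra pull for margin, then run the final checks.

```bash
python3 - <<'E'
from h import *
a=.35-.712
r=arm.move_linear(W(130*np.sin(a),-27,85+130*np.cos(a)-17.7),speed=20,force_limit=30)
arm.hold(0.6)
print(r,arm.read_tool_pos().round(1),arm.read_ft_force().round(1),arm.read_opening(),arm.read_time_s(),np.abs(arm.read_dq()).max())
c=save("wrist","w8.png",k=1.2); s=save("scene","s8.png")
for t in (.64,.66,.68,.7):
    b=.35-t; print(t,(proj(c,W(130*np.sin(b),45,85+130*np.cos(b)),True)*1.2).round(1))
E
```

```text
False [474.9  28.2 189.4] [ 8.3 -4.8  5.6] 14.276699929285424 21.5083 0.0020839463209003754
0.64 [328.4 147.1]
0.66 [321.1 146.8]
0.68 [314.  146.6]
0.7 [307.  146.3]
```

View pics/w8.png

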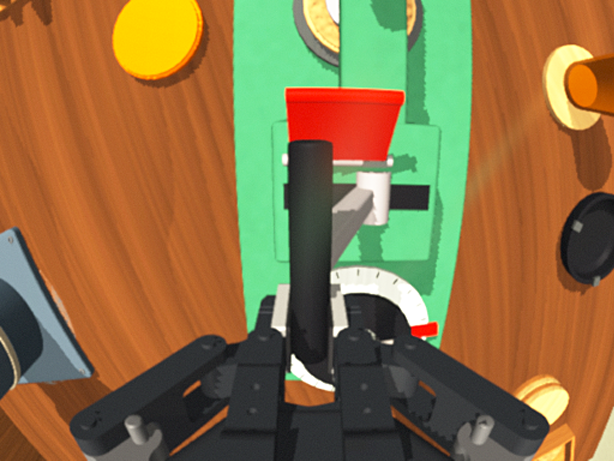

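View pics/s8.png

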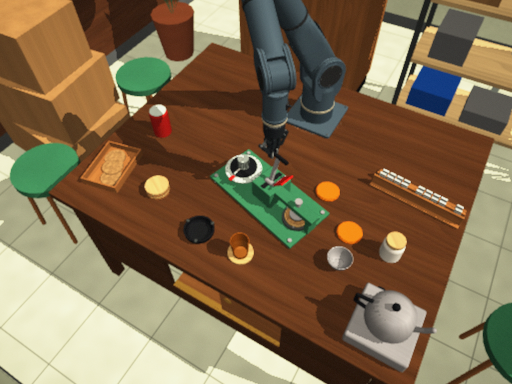

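The bar is at column 310, so the lever is at about 0.69 rad and still. The flap is still flipped, the pointer was on the mark in the last top view, and the bystanders are where they were. Handing in.

```bash
python3 - <<'E'
from workcell import arm
arm.finish_job(); print(arm.read_time_s())
E
```

```text
the job is handed in; nothing more can be done
the job is handed in; nothing more can be done
```

The job is handed in, with the gripper still holding the crossbar and the lever pulled to its end. There is no verdict to report.

I turned the wheel about 2.69 rad clockwise by its hub, flipped the catch with closed fingers, then gripped the bar beside the arm and pulled it towards the robot.

**Last checks, at about 21.5 s of the 61 s:**
- **Wheel:** the pointer lay on the red mark in the wrist view after release and in the top view during the pull. My measurements of the mark's direction disagreed by up to 0.05 rad, which is about 3 mm at the pointer.
- **Catch:** at about 1.4 rad when last worked out, and it looked unchanged in the final pictures.
- **Lever:** about 0.69 rad by the image and still. The first pull stopped at about 0.67 rad, 2 mm short, so I pulled slightly further.
- **Grip:** the fingers were closed on the bar at 14.3 mm; the bar is 16 mm, and the hub had also read a little under its size. I could not read the finger force itself.
- **Pad on cork:** the ram head had visibly sunk, but I could not read the pad's contact force. The wrist force was 8 N in x and 6 N in z, lower than I would expect from a 13 N pull.
- **Other things:** the other objects and the work coaster looked unmoved, judged by eye in the last scene and top views.

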